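# Load a workpiece under the spring hold-down of a dowel jig

## Task

Press the yellow bar of the dowel jig down with one fingertip so that the spring hold-down flap stands well open, and keep it pressed while the other fingertip pushes the pale wooden block along the channel under the flap until it is fully home against the end stop. Only then let go of the bar, so that the flap closes onto the block, and move clear. Only push the block, never pick it up or lift it, and leave the other things on the bench where they are.

Things in the scene. Friction and masses are not known exactly. Their poses are not given: they have to be found in the camera images.
- jig: Dowel jig fixed to the bench. Grey base board, x -171 to +91 mm, 92 mm wide, 12 mm thick, a channel along its x. Origin: on the bench under the channel's centre line; x = push direction, y towards the yellow bar's side, z up. Channel floor at z = 12 mm; green rails 8 mm high, inner faces at y = -21 and +21. Dark end stop: face at x = +70, top at z = 60, 80 mm wide.
- hinge (a point): Mid of the steel hinge tube (radius 5 mm), which runs along the jig's x from jig x = -159 to +62 mm at jig y = 36, z = 46 mm, between green posts (7 x 12 mm, 53 mm high) at x = -163 and x = +64 mm. The flap hangs on its channel side, the yellow bar on its other side, as one rocking piece.
- flap (a joint): Angle (rad) of the rocking flap + yellow bar: 0 shut, grows as the bar is pressed and the flap rises, hard stop at 1.0. Shut, the pad is 10 mm lower than the block's top, so the block cannot enter; it just clears at 0.28, and is well open from 0.6. A spring closes it: 2.5 N at the bar to start, about 7 N fully open. With the block home it rests on it at about 0.28.
- pad (a point): Centre of the flap's black rubber pad bar (40 mm along the jig's x, radius 6 mm), held by an aluminium plate 36 mm from the hinge line; at jig x = 42, y = 0, z = 42 mm when shut. Pressing the yellow bar swings it up and to the bar's side.
- press_bar (a point): Yellow plate, 150 mm long (jig x = -155 to -5), 34 wide, 4 thick, outside the hinge tube. This point: on its top face at mid-length, 30 mm from the hinge line, 13 mm from the outer edge; shut, at jig y = 65, z = 55 mm, sloping up outward by 0.295 rad. At joint 0.9 its top is at z = 28 mm at y = 62 mm, sloping down outward by 0.605 rad. A tip may slide along it; free space below.
- block: Pale wooden workpiece, 90 mm long (its x, along the channel) by 40 mm wide by 34 mm high, about 100 g. It lies in the jig's channel, short of the flap. Origin: centre of its underside, x the same way as the jig's x. Fully home, its origin is at jig x = +25 mm.
- glue: Bystander: white glue bottle with orange cap, 54 mm across, 140 mm high; origin at the centre of its underside. Not to be disturbed.
- offcut: Bystander: darker wooden offcut, 110 x 45 x 34 mm; origin at the centre of its underside. Not to be disturbed.
- cup: Bystander: blue cup, 70 mm across, 75 mm high; origin at the centre of its underside. Not to be disturbed.
Mind the look-alikes: they are no part of the job. Leave any black or turquoise look-alike of the block alone.

How it is judged (in metres and radians):
On the way, in this order (a step that is already met when the one before it is completed fails the run):
1. the flap is opened by a finger on the yellow bar while the block is still outside it (value of joint flap above 0.45 rad and contact force between the fingers and yellow_bar above 0.5 N and x of block in the frame of jig below -0.02 m), for 0.1 s.
2. with the bar still pressed, a finger pushes the block under the open flap (value of joint flap above 0.4 rad and contact force between the fingers and yellow_bar above 0.3 N and contact force between the fingers and block above 0.02 N and x of block in the frame of jig between -0.015 and 0.018 m), for 0.02 s.
3. the block is home against the stop while the bar still holds the flap open (value of joint flap above 0.4 rad and contact force between the fingers and yellow_bar above 0.3 N and x of block in the frame of jig above 0.0215 m), for 0.05 s.
At the end, for the whole second after the job is handed in: The block lies at rest flat in the channel, within 3.5 mm of the end stop, and the flap has closed onto it (flap angle 0.18 to 0.36 rad, pad pressing on the block) (x of block in the frame of jig above 0.0215 m and z of block in the frame of jig below 0.015 m and y of block in the frame of jig between -0.005 and 0.005 m and value of joint flap between 0.18 and 0.36 rad and contact force between flap and block above 0.5 N and linear speed of block below 0.02 m/s); the robot touches nothing.
It fails at once if the block is lifted more than 8 mm off the channel floor, or tipped (z of block in the frame of jig above 0.02 m or angle between block's own z axis and vertical above 0.3 rad).
It fails at once if a bystander is moved by more than 20 mm or tipped (distance of any of glue, offcut, cup from where it was at the start of the episode above 0.02 m or angle between any of glue, cup, offcut's own z axis and vertical above 0.3 rad).
It also fails if it takes over 32 s, if anything falls off the work surface, if the arm or the gripper's body presses on something with over 40 N, if the wrist force passes 120 N, or if a joint passes its speed limit or range.

## Robot

A 6-joint arm with a two-finger parallel gripper is mounted at the origin on the work surface. World frame = base frame: x ahead of the robot, y to its left, z up, the work surface at z = 0. Lengths are in mm, angles in degrees, forces in N, time in s.
With the tool pointing down it reaches from about 325 to 875 mm from the base axis. Payload 4.4 kg.
Tool frame: the origin (TCP) lies on the mounting face of the last link; the fingertips stand r.tip_extent ahead of it and the grasp point (between the pads) lies 155 mm ahead of it (r.tip_extent is the distance from the TCP to the fingertips, in mm); z points along the fingers, y is the direction in which the jaws open and shut (so a half turn about z gives the same grasp; the last joint's range is limited). The gripper opens to 85 mm and grips with 20 to 120 N. Pads are 22 mm wide; open, the fingers measure 114 mm over their backs; the gripper's body (76 mm by 85 mm) begins 54 mm behind the grasp point. The pads swing forward as they close: fully open they stand 13 mm farther back than shut.
Start: joints at [55.376, 11.837, 88.321, -0, 79.842, -8.623], TCP at [252.081, 516.802, 404.682] pointing down, gripper open.
Joint ranges: [-156.59, 156.59], [-49.26, 127.26], [12.9, 141.05], [-63.56, 243.56], [4.71, 150.69], [-161.64, 161.64]. Speed limits (degrees/s): [159.86, 159.86, 180, 180, 180, 180].

## Interface

Orientations are given as a 3x3 rotation matrix whose columns are the frame's x, y, z axes.
In Python, from plant import r gives the robot as it stands.
- The arm moves only by the tool move_arm, never from a script. Its argument "targets" is a list that holds one entry, the list of rows, each a list of 7 numbers: the turn, a rotation vector about the tool's x, y, z each as a share of 0.12 rad, from -1 to 1, then the shift along the tool's x, y, z each as a share of 0.2 m, from -1 to 1, then the closure, from -1 (fully open) to 1 (shut). A call has 1 to 5 rows; each row shifts and turns the commanded pose from where the row before left it, along the tool's axes as they then stand; what a row does not reach is not made up. A row lasts 1/10 s, in which the tool goes at most 50 mm and 8.59 degrees, less where a joint would pass 70% of its speed; a pose out of reach is approached as far as the arm can. A call with a number of a shift or a turn outside -1 to 1 is refused whole. A call with a gripper value outside its range is refused whole. The fingers move at their own pace and stop on an object; the grip force is fixed at half the most. Time passes only in rows, so rows that do not move let the fingers close. It gives the time, the measured TCP pose, the force and the opening at its end, in the units of the state.
- r.get_obs(): the state, without advancing time (a new reading comes with each control period).
- r.capture(name): name is "scene" or "top" or "wrist"; returns the picture (400x640x3 uint8, red, green, blue); there is no depth.
- r.calibration(name): a dict with "mtx" (3x3 intrinsics, pixels), "k1" (the pictures are not rectified: a ray, as slopes to the right and down, at radius r is drawn at 1 + k1 r^2 times it, then the intrinsics apply), "rvec" (rotation vector, rad) and "tvec" (3), from world to camera coordinates, as OpenCV has them. Camera axes: x right, y down, z forward; pixel columns grow to the right and rows downward; lengths in mm; the calibration is good to about 2 mm. A picture is of the moment at which its call begins: read the wrist's pose just before it. calibration takes no time and is no camera call; for the wrist camera it gives the pose at the moment of the call.
- r.hand_in(): hands the job in, once; it reports no verdict.
Trained networks look in the newest picture that a camera, given by its name, has taken for a name from the list of things; names that differ only in an ending like _2 or _b are one class to them, and where a whole thing is asked for, a point or a joint stands for the part that bears it (a point fixed in the world has none). Each returns a list of dicts, best first, with "confidence" (0 to 1); they miss things now and then, are a little off and sometimes report something else, mostly with a low value. They report only what shows in the picture. A call takes as long as a camera call. They do not tell look-alikes from the thing itself.
- r.masks_of(camera, target): "mask" (400x640 bool, what is visible of it) and "rect" ([left, top, right, bottom] in pixels, round what is visible of it).
The state is a dict: "time_s": time; "joint_positions": joint angles; "joint_velocities": joint speeds; "effort": joint torques, N m; "tcp_pos": TCP position; "ee_rot": TCP orientation; "ft_force": force on the tool from outside, world axes, zero at the start; "moment": the same for the moment, N m; "opening": finger opening in mm.
Only numpy, scipy, OpenCV 4.12 (cv2) and the standard library are available. Lean on these libraries where they do the work, as an engineer would, in place of code of your own. Each camera call takes 0.05 s, during which the arm holds its last target.

## Working session

There is one attempt and no reset: what is moved stays moved. The work goes in short steps, Python scripts to look and compute and a tool call to move; the robot and the scene stay as the last step left them, time stands still between calls to the robot, and variables do not carry over. Pictures are saved under pics/ and viewed, and the job is handed in when it is done.

Besides the shell and the picture viewer there is one more tool, called after "Request:" as name(argument=value, ...) on one line, values as JSON. move_arm: Moves the arm, as the interface text tells. Its arguments: {"type":"object","properties":{"targets":{"type":"array"}},"required":["targets"]}

```bash
ls; mkdir -p pics; python3 - <<'E'
from plant import r
import cv2
print(r.tip_extent)
for n in ["scene","top"]:
    im=r.capture(n); cv2.imwrite(f"pics/{n}0.png",im[:,:,::-1]); c=r.calibration(n); print(n,{k:(v.tolist() if hasattr(v,'tolist') else v) for k,v in c.items()})
o=r.get_obs(); print(o)
E
```

```text
pics
173.4
scene {'mtx': [[367.04377704100625, 0.0, 316.76284487217254], [0.0, 367.04377704100625, 199.47115047716977], [0.0, 0.0, 1.0]], 'k1': -0.06983279618193053, 'rvec': [1.5027719288311356, 1.9177912442127645, -0.9400229797112098], 'tvec': [106.12132706482474, -302.5767106214368, 1149.6764417104598]}
top {'mtx': [[428.39469307314005, 0.0, 314.5906661207204], [0.0, 428.39469307314005, 204.7620058920445], [0.0, 0.0, 1.0]], 'k1': -0.07647083284844525, 'rvec': [2.2391979456604387, -1.9532808559436798, 0.2150034388852869], 'tvec': [-10.68178838021063, 596.8550506218471, 883.7507180551639]}
{'time_s': 0.1, 'joint_positions': array([ 5.53768384e+01,  1.18811324e+01,  8.83984391e+01, -2.30088271e-03,
        7.98427966e+01, -8.62299431e+00]), 'joint_velocities': array([ 0.0927472 ,  0.00868791, -0.19774062,  0.00819955, -0.03160853,
       -0.07254722]), 'effort': array([ 1.66610148e-04, -3.84093761e+01, -2.92548931e+01, -2.35495299e-04,
        4.81739364e-03,  1.05384024e-05]), 'tcp_pos': array([251.8853437 , 516.51650433, 403.60888896]), 'ee_rot': array([[-8.98795723e-01,  4.38366118e-01, -1.18093944e-03],
       [ 4.38367619e-01,  8.98794004e-01, -1.77996051e-03],
       [ 2.81146904e-04, -2.11750650e-03, -9.99997719e-01]]), 'ft_force': array([1.04148393, 0.53437359, 0.3071761 ]), 'moment': array([ 0.04155129, -0.05741294, -0.02616239]), 'opening': 85.32572575198321}
```

View pics/scene0.png

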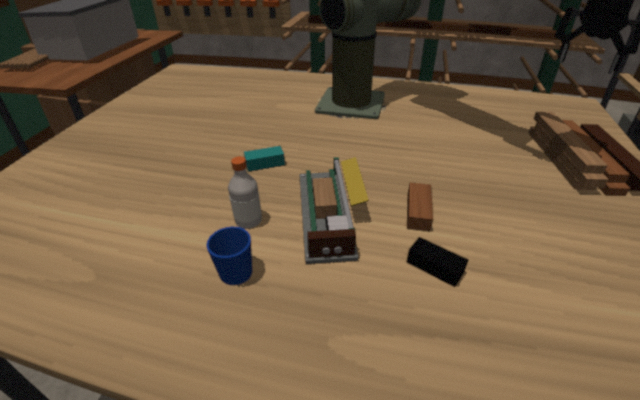

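View pics/top0.png

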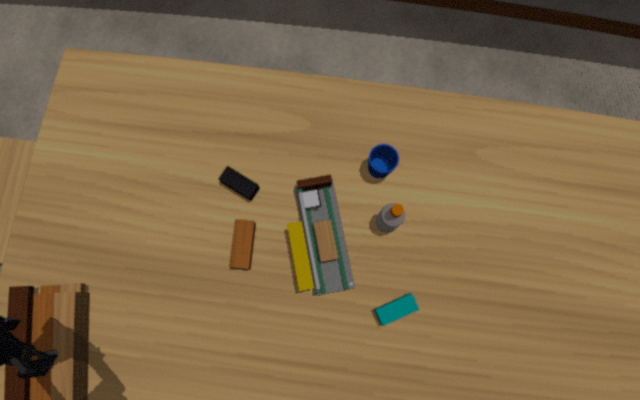

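Top view: the jig stands at about (320,240), with its stop at (315,182), the yellow bar at (300,256) and the pale block in the channel at (326,241). The black (239,183) and turquoise (397,309) look-alikes and the darker offcut (243,245) lie outside the channel. The block in the channel fits the description. I'll enlarge it and run the networks.

```bash
python3 - <<'E'
from plant import r
import cv2, numpy as np
im=r.capture("top"); c=im[165:305,215:415]; cv2.imwrite("pics/topc.png",cv2.resize(c,None,fx=4,fy=4,interpolation=cv2.INTER_CUBIC)[:,:,::-1])
for n in ["top","scene"]:
  if n=="scene":
    im=r.capture(n); c=im[140:280,220:420]; cv2.imwrite("pics/scenec.png",cv2.resize(c,None,fx=4,fy=4,interpolation=cv2.INTER_CUBIC)[:,:,::-1])
  for t in ["jig","block","press_bar","glue","cup","offcut"]:
    for d in r.masks_of(n,t)[:3]:
        m=d["mask"]; cs,_=cv2.findContours(m.astype(np.uint8),0,2); 
        print(n,t,round(d["confidence"],2),d["rect"],m.sum(),cv2.minAreaRect(np.vstack(cs)))
        np.save(f"m_{n}_{t}.npy",m) if d is not None and d["confidence"]>.5 else 0
E
```

```text
top jig 0.69 [290.1, 173.4, 358.9, 292.4] 5006 ((316.1346130371094, 235.67306518554688), (118.2580337524414, 56.481449127197266), 78.69007110595703)
top block 0.71 [374.7, 294.1, 414.1, 324.6] 761 ((396.00726318359375, 308.765869140625), (19.276676177978516, 41.835975646972656), 65.224853515625)
top block 0.62 [288.4, 189.4, 321.5, 290.8] 1646 ((303.701904296875, 238.9475860595703), (31.765932083129883, 100.18767547607422), 0.6986943483352661)
top block 0.61 [220.6, 168.2, 260.0, 196.8] 700 ((238.89024353027344, 182.48782348632812), (40.24998092651367, 18.322383880615234), 32.905242919921875)
top press_bar 0.71 [288.2, 191.0, 321.1, 291.2] 1768 ((303.19586181640625, 239.44140625), (32.76586151123047, 101.1875991821289), 0.6986943483352661)
top glue 0.95 [375.2, 203.5, 407.2, 233.0] 705 ((389.75006103515625, 217.25003051757812), (25.45584487915039, 33.23401641845703), 45.0)
top glue 0.31 [288.4, 172.0, 355.8, 296.5] 4931 ((316.6711730957031, 235.96978759765625), (118.23196411132812, 56.016807556152344), 79.99201965332031)
top glue 0.19 [286.3, 193.7, 319.3, 287.2] 1670 ((303.393280029
[... 1120 characters left out ...]
207)
scene press_bar 0.89 [324.0, 156.7, 364.5, 230.3] 1537 ((348.34326171875, 194.15948486328125), (38.67871856689453, 75.48588562011719), 8.972626686096191)
scene glue 0.65 [226.8, 154.8, 261.2, 229.9] 1684 ((243.1154022216797, 192.07691955566406), (73.15131378173828, 28.829072952270508), 78.69007110595703)
scene glue 0.17 [325.1, 157.8, 368.1, 230.7] 1371 ((348.3675842285156, 194.00543212890625), (38.67871856689453, 74.86204528808594), 8.972626686096191)
scene cup 0.87 [204.4, 226.7, 250.7, 287.1] 2116 ((233.4000244140625, 254.80001831054688), (57.24333572387695, 44.72135925292969), 63.43495178222656)
scene offcut 0.62 [406.3, 184.5, 430.9, 231.4] 1131 ((419.5, 206.5), (47.0, 25.0), 90.0)
```

View pics/topc.png

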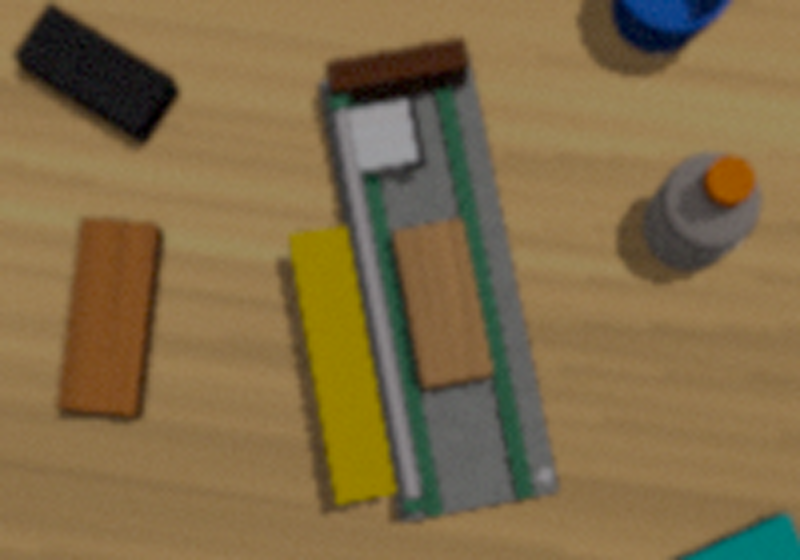

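View pics/scenec.png

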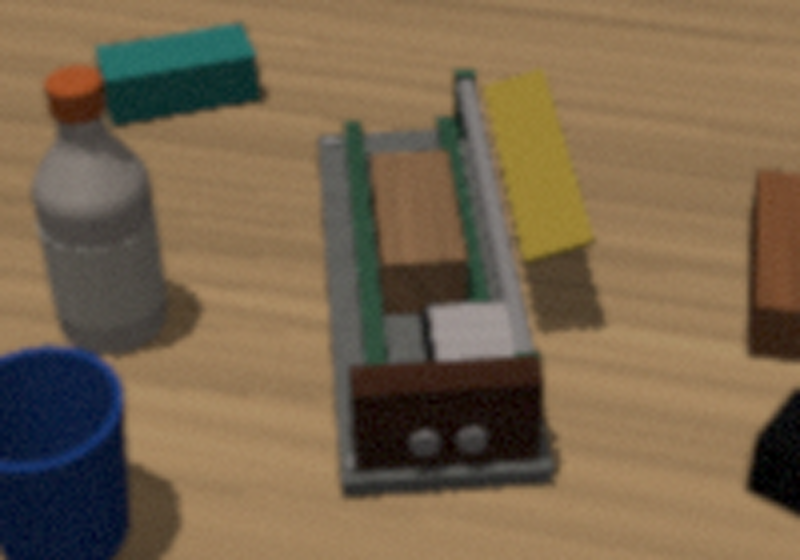

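```bash
cat > h.py <<'E'
from plant import r
import cv2, numpy as np
from scipy.optimize import least_squares
def proj(n,P,c=None):
    c=c or r.calibration(n)
    R=cv2.Rodrigues(np.array(c["rvec"],float))[0]; q=np.atleast_2d(P)@R.T+np.array(c["tvec"]).ravel()
    s=q[:,:2]/q[:,2:]; s=s*(1+c["k1"]*(s**2).sum(1,keepdims=True)); K=np.array(c["mtx"])
    return s*[K[0,0],K[1,1]]+[K[0,2],K[1,2]]
def jw(p,J):
    x,y,a=p[:3]; J=np.atleast_2d(J).astype(float); c,s=np.cos(a),np.sin(a)
    return np.c_[x+c*J[:,0]-s*J[:,1],y+s*J[:,0]+c*J[:,1],J[:,2]]
def barpt(x,d,q=0):
    a=.295-q; return [x,36+d*np.cos(a),46+d*np.sin(a)]
E
cat > fit.py <<'E'
from h import *
T=lambda x,y:((x+.5)/4-.5+215,(y+.5)/4-.5+165)
S=lambda x,y:((x+.5)/4-.5+220,(y+.5)/4-.5+140)
obs=[("top",barpt(-5,43),T(291,235)),("top",barpt(-5,9),T(347,228)),("top",barpt(-155,43),T(336,503)),("top",barpt(-155,9),T(395,493)),
("top",[-171,-46,12],T(553,490)),
("scene",barpt(-5,43),S(591,241)),("scene",barpt(-5,9),S(527,258)),("scene",barpt(-155,43),S(544,72)),("scene",barpt(-155,9),S(487,84)),
("scene",[-171,-46,12],S(320,138)),("scene",[91,-46,12],S(346,480)),("scene",[91,46,12],S(552,466)),
("scene",[70,-40,60],S(353,367)),("scene",[70,40,60],S(540,354))]
cal={n:r.calibration(n) for n in("top","scene")}
P=np.array([o[1] for o in obs]);U=np.array([o[2] for o in obs])
def f(p,sel=None):
    W=jw(p,P); return np.concatenate([proj(o[0],W[i],cal[o[0]])[0]-U[i] for i,o in enumerate(obs)])
best=min((least_squares(f,[600,0,a],loss="soft_l1") for a in np.arange(0,6.3,.8)),key=lambda s:s.cost)
p=best.x; print(p,np.degrees(p[2]),best.cost)
print(np.round(f(p).reshape(-1,2),1).tolist())
# block
bo=[("top",(1,1),T(392,228)),("top",(1,-1),T(461,219)),("top",(-1,1),T(421,388)),("top",(-1,-1),T(492,376)),
("scene",(1,1),S(468,262)),("scene",(1,-1),S(384,265)),("scene",(-1,1),S(448,151)),("scene",(-1,-1),S(371,153))]
def g(b):
    W=lambda s:jw(p,[b[0]+45*s[0],b[1]+20*s[1],46])
    return np.concatenate([proj(n,W(s),cal[n])[0]-u for n,s,u in bo])
b=least_squares(g,[-60,0]); print("block",b.x,np.round(g(b.x).reshape(-1,2),1).tolist())
np.save("jig.npy",p)
for n in cal:
    im=r.capture(n)[:,:,::-1]; o=(215,165) if n=="top" else (220,140)
    c=cv2.resize(np.ascontiguousarray(im[o[1]:o[1]+140,o[0]:o[0]+200]),None,fx=4,fy=4,interpolation=cv2.INTER_CUBIC)
    def L(pts,col):
        q=((proj(n,jw(p,pts),cal[n])-o)+.5)*4-.5; cv2.polylines(c,[q.round().astype(int)],True,col,1)
    L([barpt(-5,43),barpt(-5,9),barpt(-155,9),barpt(-155,43)],(255,0,255))
    L([[-171,-46,12],[91,-46,12],[91,46,12],[-171,46,12]],(0,0,255))
    L([[70,-40,60],[70,40,60],[82,40,60],[82,-40,60]],(255,255,0))
    L([[-159,36,46],[62,36,46]],(0,255,0))
    x,y=b.x; L([[x-45,y-20,46],[x+45,y-20,46],[x+45,y+20,46],[x-45,y+20,46]],(255,0,0))
    cv2.imwrite(f"pics/fit_{n}.png",c)
for n,t in (("glue",(0,0)),):pass
E
python3 fit.py
```

```text
[5.74591866e+02 5.63175455e+01 3.23870782e-01] 18.556428939021302 6.248774691963706
[[-1.4, -0.6], [-0.8, -0.8], [-0.5, 0.1], [-0.3, -0.2], [1.0, 0.4], [1.0, -0.5], [-0.7, 0.4], [-0.1, -1.2], [-0.9, 0.4], [-0.4, -1.0], [-1.0, 0.3], [1.1, 0.2], [-0.8, -0.7], [0.2, -0.5]]
block [-56.59739384  -0.59580527] [[-0.4, 0.2], [-0.2, -0.8], [-0.1, -0.2], [-0.0, -0.6], [0.1, -0.9], [-0.3, -0.4], [-0.1, -0.7], [-0.2, -0.1]]
```

View pics/fit_top.png

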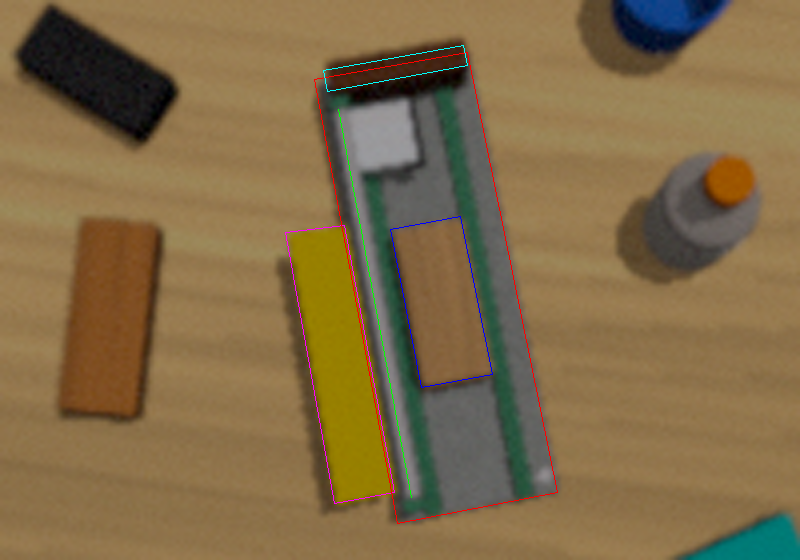

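View pics/fit_scene.png

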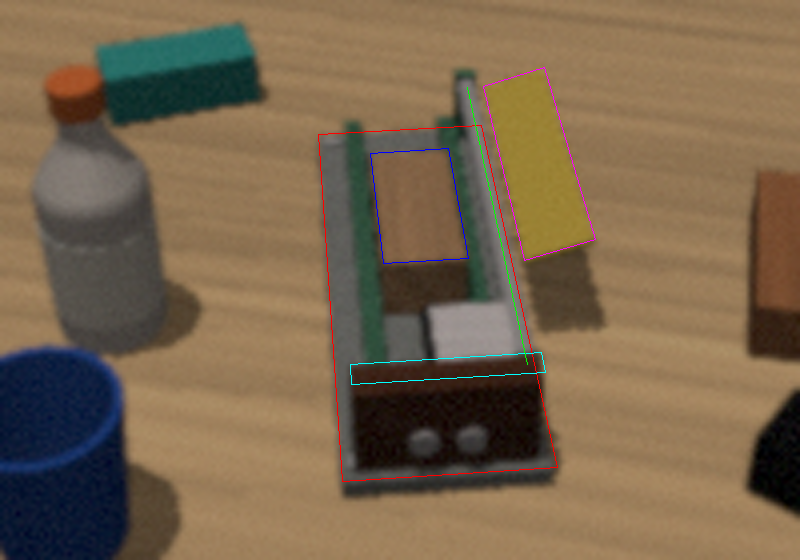

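The overlay matches both pictures to about 1–2 px. The jig origin is at about (575, 56) with yaw 18.6°, and the block is at jig x ≈ -57. Plan: set tool y along jig y with the opening at about 53 mm, so one tip lands on the bar (y≈67) and the other behind the block (y≈0). I'll turn and close partly first, while still high.

Request:
move_arm(targets=[[[0, 0, -0.93, 0, 0, 0, -0.25], [0, 0, -0.93, 0, 0, 0, -0.25], [0, 0, -0.93, 0, 0, 0, -0.25], [0, 0, -0.93, 0, 0, 0, -0.25], [0, 0, -0.93, 0, 0, 0, -0.25]]])

```text
time_s: 1.4
tcp_pos: [252.1, 516.8, 404.7]
ee_rot: [[-0.994, -0.109, 0.0], [-0.109, 0.994, -0.0], [-0.0, -0.0, -1.0]]
ft_force: [0.2, 0.3, -0.4]
opening: 53.4
```

Request:
move_arm(targets=[[[0, 0, -0.915, 0, 0, 0, -0.25], [0, 0, -0.915, 0, 0, 0, -0.25], [0, 0, 0, 0, 0, 0, -0.25]]])

```text
time_s: 1.7
tcp_pos: [252.1, 516.8, 404.7]
ee_rot: [[-0.948, -0.318, -0.0], [-0.318, 0.948, -0.0], [0.0, -0.0, -1.0]]
ft_force: [0.5, -0.4, 0.5]
opening: 53.6
```

```bash
cat > to.py <<'E'
import sys
from h import *
# target jig x,y of TCP, world z
p=np.load("jig.npy"); o=r.get_obs(); R=o["ee_rot"]
t=jw(p,[float(a) for a in sys.argv[1:4]])[0]
d=t-o["tcp_pos"]; ca,sa=np.cos(p[2]),np.sin(p[2])
q=o["tcp_pos"]-[p[0],p[1],0]; print("jig tcp",np.round([ca*q[0]+sa*q[1],-sa*q[0]+ca*q[1],q[2]],1),"t",round(o["time_s"],2),"open",round(o["opening"],1),"F",np.round(o["ft_force"],1))
jy=np.array([-sa,ca,0]); jx=np.array([ca,sa,0])
print("yaw err deg (tool y vs jig y)",np.degrees(np.arctan2(R[:,1]@(-jx),R[:,1]@jy)),"tilt",R[:,2])
print("target world",t,"shift share in tool",np.round(R.T@d/200,3),"tip_ext",r.tip_extent)
E
python3 to.py -125 33.5 300
```

```text
jig tcp [-159.2  539.2  404.7] t 1.7 open 53.6 F [ 0.5 -0.4  0.5]
yaw err deg (tool y vs jig y) -0.018449417369711753 tilt [-4.55880490e-05 -3.04643930e-05 -9.99999998e-01]
target world [445.4295405   48.29609381 300.        ] shift share in tool [-0.172 -2.528  0.523] tip_ext 173.4
```

Request:
move_arm(targets=[[[0, 0, 0, -0.02, -0.2, 0, -0.25], [0, 0, 0, -0.02, -0.2, 0, -0.25], [0, 0, 0, -0.02, -0.2, 0, -0.25], [0, 0, 0, -0.02, -0.2, 0, -0.25], [0, 0, 0, -0.02, -0.2, 0, -0.25]]])

```text
time_s: 2.2
tcp_pos: [335.0, 332.1, 404.8]
ee_rot: [[-0.949, -0.316, 0.001], [-0.316, 0.949, 0.0], [-0.001, 0.0, -1.0]]
ft_force: [0.6, 0.3, 0.0]
opening: 53.5
```

Request:
move_arm(targets=[[[0, 0, 0, -0.02, -0.2, 0.05, -0.25], [0, 0, 0, -0.02, -0.2, 0.05, -0.25], [0, 0, 0, -0.02, -0.2, 0.05, -0.25], [0, 0, 0, -0.01, -0.2, 0.05, -0.25], [0, 0, 0, 0, -0.2, 0.05, -0.25]]])

```text
time_s: 2.7
tcp_pos: [412.1, 146.9, 354.7]
ee_rot: [[-0.949, -0.316, 0.001], [-0.316, 0.949, 0.0], [-0.001, -0.0, -1.0]]
ft_force: [1.3, 0.3, -0.6]
opening: 53.1
```

Request:
move_arm(targets=[[[0, 0, 0, 0, -0.2, 0.05, -0.25], [0, 0, 0, 0, -0.2, 0.05, -0.25], [0, 0, 0, 0, -0.13, 0.05, -0.25], [0, 0, 0, 0, 0, 0, -0.25]]])

```text
time_s: 3.1
tcp_pos: [445.7, 45.4, 323.7]
ee_rot: [[-0.95, -0.312, -0.002], [-0.312, 0.95, -0.001], [0.002, -0.0, -1.0]]
ft_force: [-0.1, 0.6, -0.0]
opening: 53.6
```

```bash
python3 to.py -125 33.5 270; python3 - <<'E'
from h import *
im=r.capture("wrist"); cv2.imwrite("pics/w1.png",im[:,:,::-1]); c=r.calibration("wrist"); print(c)
np.savez("w1.npz",im=im,**{k:np.array(v) for k,v in c.items()})
p=np.load("jig.npy")
im=np.ascontiguousarray(im[:,:,::-1])
def L(pts,col):
    q=proj("wrist",jw(p,pts),c); cv2.polylines(im,[q.round().astype(int)],True,col,1)
L([barpt(-5,43),barpt(-5,9),barpt(-155,9),barpt(-155,43)],(255,0,255))
L([[-171,-46,12],[91,-46,12],[91,46,12],[-171,46,12]],(0,0,255))
L([[70,-40,60],[70,40,60],[82,40,60],[82,-40,60]],(255,255,0))
L([[-159,36,46],[62,36,46]],(0,255,0))
x,y=-56.6,-.6; L([[x-45,y-20,46],[x+45,y-20,46],[x+45,y+20,46],[x-45,y+20,46]],(255,0,0))
cv2.imwrite("pics/w1o.png",im)
E
```

```text
jig tcp [-125.7   30.6  323.7] t 3.1 open 53.6 F [-0.1  0.6 -0. ]
yaw err deg (tool y vs jig y) -0.4057963849853236 tilt [-1.64756957e-03 -7.06455826e-04 -9.99998393e-01]
target world [445.4295405   48.29609381 270.        ] shift share in tool [-0.004  0.014  0.268] tip_ext 173.4
{'mtx': array([[276.77867317,   0.        , 318.35391557],
       [  0.        , 276.77867317, 201.25885499],
       [  0.        ,   0.        ,   1.        ]]), 'k1': 0.006213179917803485, 'rvec': array([-1.71165059, -2.36783852, -0.39607355]), 'tvec': array([  95.896033  , -430.29679014,  162.88406087])}
```

View pics/w1o.png

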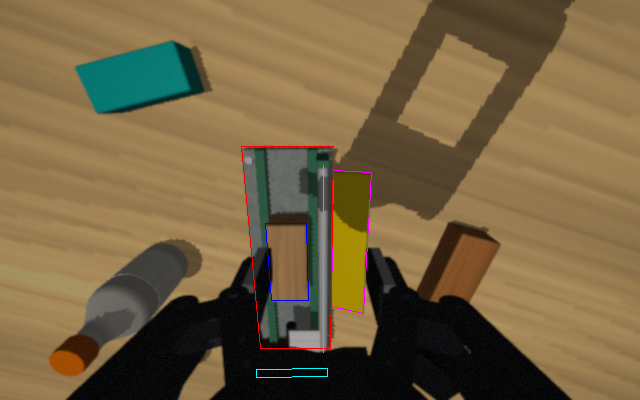

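The wrist overlay agrees with the jig fit: block at (287,262), yellow bar at (350,240). Now I'll check where the fingertips are.

```bash
python3 - <<'E'
from h import *
d=np.load("w1.npz"); c={k:d[k] for k in("mtx","k1","rvec","tvec")}; im=np.ascontiguousarray(d["im"][:,:,::-1])
o=r.get_obs(); R=o["ee_rot"]; t=o["tcp_pos"]
cr=im[200:350,220:420]; cr=cv2.resize(cr,None,fx=4,fy=4,interpolation=cv2.INTER_CUBIC); cr=cv2.convertScaleAbs(cr,alpha=2.2,beta=20)
for E,col in((160,(255,255,0)),(170,(0,255,0)),(183,(0,0,255))):
  for s in(1,-1):
    P=np.array([[x,s*y,E] for x,y in((-11,26.7),(11,26.7),(11,41),(-11,41))])@R.T+t
    q=((proj("wrist",P,c)-[220,200])+.5)*4-.5; cv2.polylines(cr,[q.round().astype(int)],True,col,1)
cv2.imwrite("pics/w1t.png",cr)
E
```

```text
(no output)
```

View pics/w1t.png

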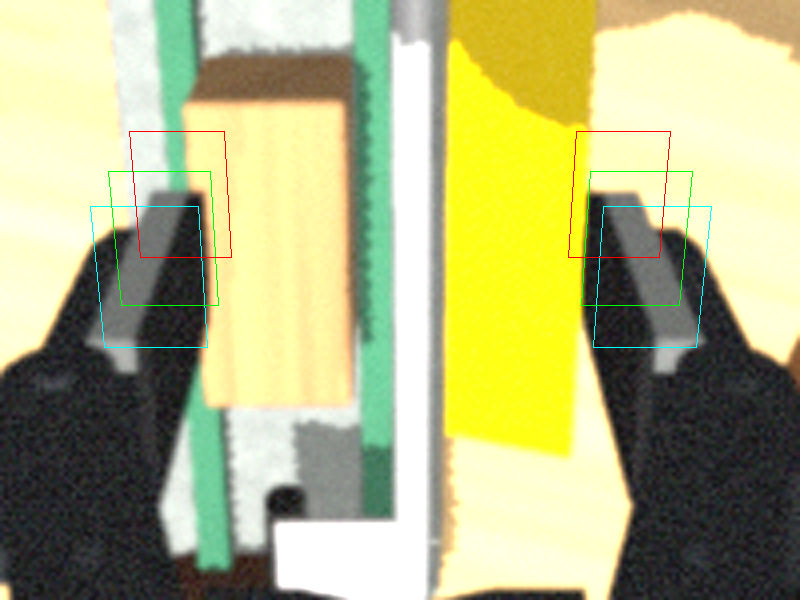

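Request:
move_arm(targets=[[[0, 0, 0, 0, 0.007, 0.1, -0.25], [0, 0, 0, 0, 0, 0.1, -0.25], [0, 0, 0, 0, 0, 0.1, -0.25], [0, 0, 0, 0, 0, 0.1, -0.25], [0, 0, 0, 0, 0, 0, -0.25]]])

```text
time_s: 3.65
tcp_pos: [443.1, 50.5, 242.7]
ee_rot: [[-0.948, -0.318, -0.006], [-0.318, 0.948, 0.001], [0.005, 0.003, -1.0]]
ft_force: [-0.4, -0.4, 0.4]
opening: 53.6
```

```bash
cat > look.py <<'E'
import sys
from h import *
p=np.load("jig.npy"); o=r.get_obs(); R=o["ee_rot"]; t=o["tcp_pos"]; ca,sa=np.cos(p[2]),np.sin(p[2])
q=t-[p[0],p[1],0]; print("jig tcp",np.round([ca*q[0]+sa*q[1],-sa*q[0]+ca*q[1],q[2]],1),"t",round(o["time_s"],2),"open",round(o["opening"],1),"F",np.round(o["ft_force"],1))
tag=sys.argv[1]; E=float(sys.argv[2]); 
wins={"scene":(250,140,160,120),"top":(265,165,110,135),"wrist":(200,150,240,200)}
ims=[]
for n in sys.argv[3:]:
    c=r.calibration(n); im=r.capture(n)[:,:,::-1]; x,y,w,h=wins[n]; s=600//h if n!="wrist" else 3
    s=min(s,800//w); im=cv2.resize(np.ascontiguousarray(im[y:y+h,x:x+w]),None,fx=s,fy=s,interpolation=cv2.INTER_CUBIC)
    im=cv2.convertScaleAbs(im,alpha=1.6,beta=10)
    for sg in(1,-1):
        P=np.array([[a,sg*b,E] for a,b in((-11,26.7),(11,26.7),(11,35),(-11,35))])@R.T+t
        u=((proj(n,P,c)-[x,y])+.5)*s-.5; cv2.polylines(im,[u.round().astype(int)],True,(0,0,255),1)
    cv2.imwrite(f"pics/{tag}_{n}.png",im)
E
python3 look.py a 168 scene top
```

```text
jig tcp [-126.5   36.3  242.7] t 3.65 open 53.6 F [-0.4 -0.4  0.4]
```

View pics/a_scene.png

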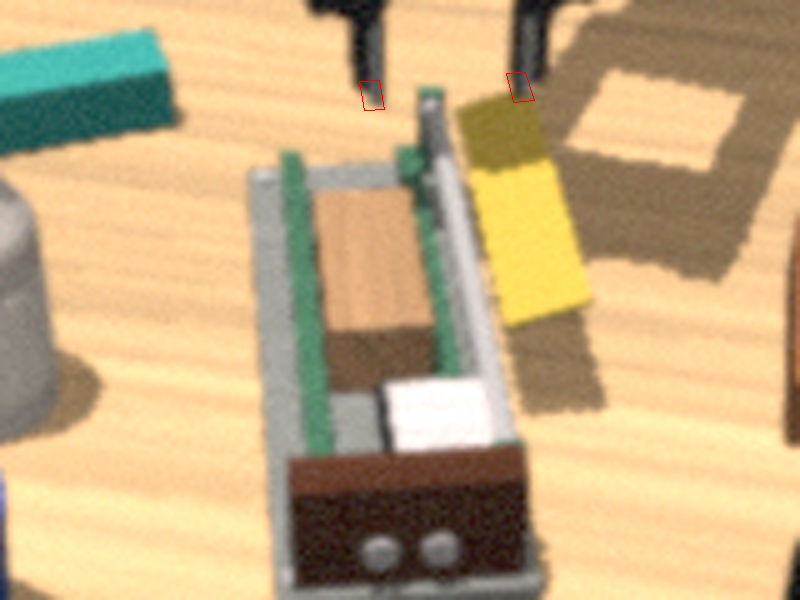

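View pics/a_top.png

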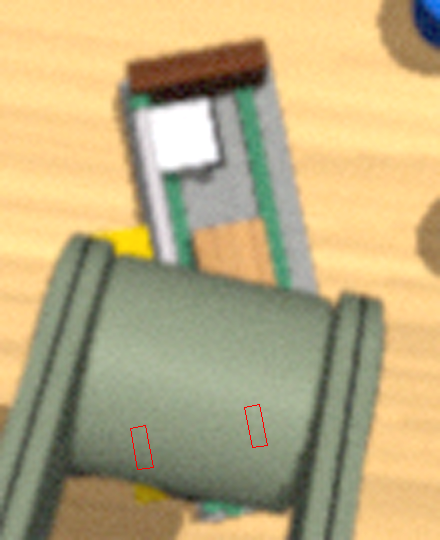

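Request:
move_arm(targets=[[[0, 0, 0, 0, -0.013, 0.03, -0.25], [0, 0, 0, 0, 0, 0.03, -0.25], [0, 0, 0, 0, 0, 0.03, -0.25], [0, 0, 0, 0, 0, 0, -0.25]]])

```text
time_s: 4.15
tcp_pos: [445.2, 46.8, 225.9]
ee_rot: [[-0.948, -0.318, -0.002], [-0.318, 0.948, 0.0], [0.002, 0.001, -1.0]]
ft_force: [-0.5, 0.7, -0.5]
opening: 53.3
```

```bash
python3 look.py b 168 scene wrist
```

```text
jig tcp [-125.7   32.1  225.9] t 4.15 open 53.3 F [-0.5  0.7 -0.5]
```

View pics/b_scene.png

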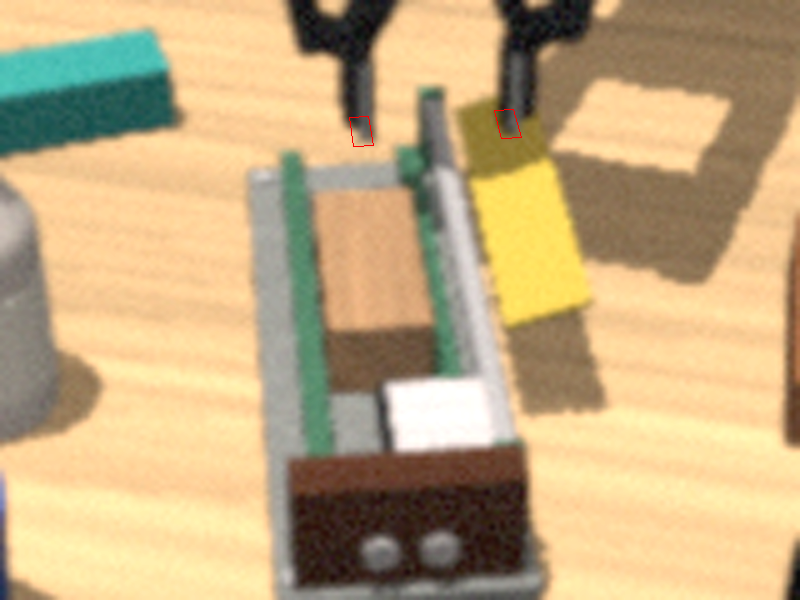

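View pics/b_wrist.png

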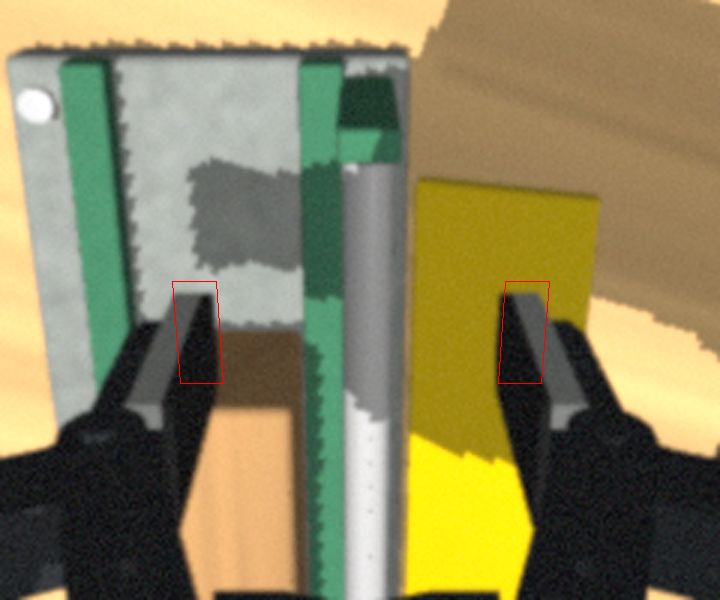

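Both tips are placed as planned: one over the shaded bar end, the other over the channel behind the block. Pressing down now.

Request:
move_arm(targets=[[[0, 0, 0, 0, 0, 0.03, -0.25], [0, 0, 0, 0, 0, 0.03, -0.25], [0, 0, 0, 0, 0, 0.03, -0.25], [0, 0, 0, 0, 0, 0.03, -0.25], [0, 0, 0, 0, 0, 0, -0.25]]])

```text
time_s: 4.75
tcp_pos: [446.7, 46.5, 203.0]
ee_rot: [[-0.948, -0.318, 0.003], [-0.318, 0.948, -0.0], [-0.002, -0.001, -1.0]]
ft_force: [-0.0, -0.3, 6.6]
opening: 53.8
```

```bash
python3 look.py c 168 scene wrist
```

```text
jig tcp [-124.4   31.4  203. ] t 4.75 open 53.8 F [-0.  -0.3  6.6]
```

View pics/c_scene.png

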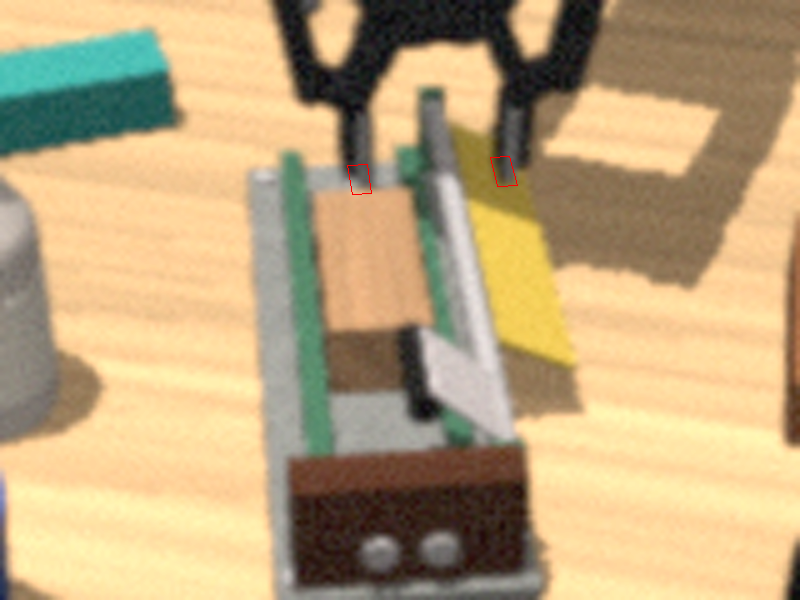

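View pics/c_wrist.png

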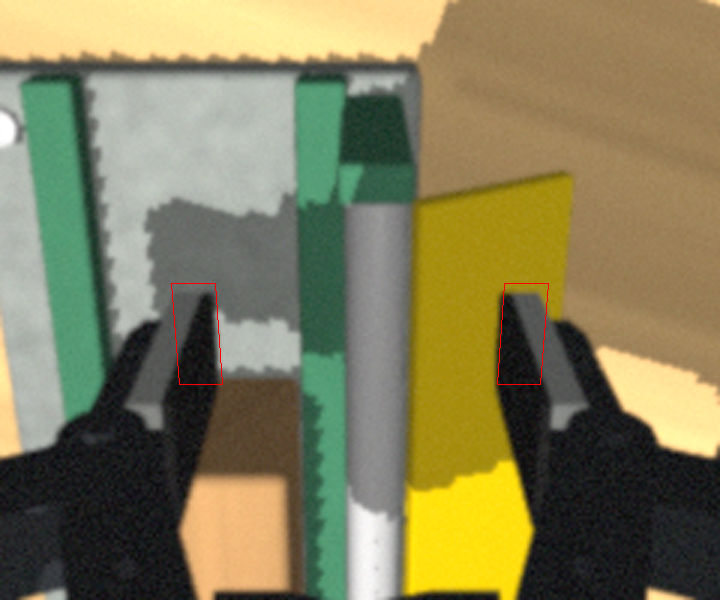

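The flap is up: the pad is at (420,370) in the crop, the bar is tilted down, and Fz = 6.6 N. I'll estimate the angle from the bar's outer corner at crop (575,366) and the plate.

```bash
python3 - <<'E'
from h import *
p=np.load("jig.npy")
for q in np.arange(.3,1.05,.1):
    f=lambda P:((proj("scene",jw(p,P))-[250,140]+.5)*5-.5).round()[0]
    a=np.arctan2(-4,-36)  # pad
    th=np.pi+.11-q
    pad=lambda x:[x,36+36*np.cos(th),46+36*np.sin(th)]
    print(round(q,1),"outer(-5)",f(barpt(-5,43,q)),"pad x22",f(pad(22)),"pad62",f(pad(62)))
E
```

```text
0.3 outer(-5) [597. 325.] pad x22 [395. 371.] pad62 [406. 447.]
0.4 outer(-5) [595. 334.] pad x22 [397. 363.] pad62 [409. 439.]
0.5 outer(-5) [592. 343.] pad x22 [400. 355.] pad62 [413. 432.]
0.6 outer(-5) [589. 352.] pad x22 [405. 348.] pad62 [417. 424.]
0.7 outer(-5) [584. 360.] pad x22 [410. 341.] pad62 [423. 417.]
0.8 outer(-5) [579. 368.] pad x22 [416. 334.] pad62 [429. 410.]
0.9 outer(-5) [572. 376.] pad x22 [423. 328.] pad62 [437. 404.]
1.0 outer(-5) [565. 383.] pad x22 [431. 322.] pad62 [445. 398.]
```

The angle is about 0.78, which is well open. Next I push along jig +x (tool −x): 40 mm first, then a check.

Request:
move_arm(targets=[[[0, 0, 0, -0.04, 0, 0, -0.25], [0, 0, 0, -0.04, 0, 0, -0.25], [0, 0, 0, -0.04, 0, 0, -0.25], [0, 0, 0, -0.04, 0, 0, -0.25], [0, 0, 0, -0.04, 0, 0, -0.25]]])

```text
time_s: 5.35
tcp_pos: [482.2, 59.9, 201.7]
ee_rot: [[-0.948, -0.319, -0.006], [-0.319, 0.948, 0.0], [0.006, 0.002, -1.0]]
ft_force: [-4.6, 1.0, 5.3]
opening: 53.7
```

```bash
python3 look.py d 168 scene
```

```text
jig tcp [-86.5  32.8 201.7] t 5.35 open 53.7 F [-4.6  1.   5.3]
```

View pics/d_scene.png

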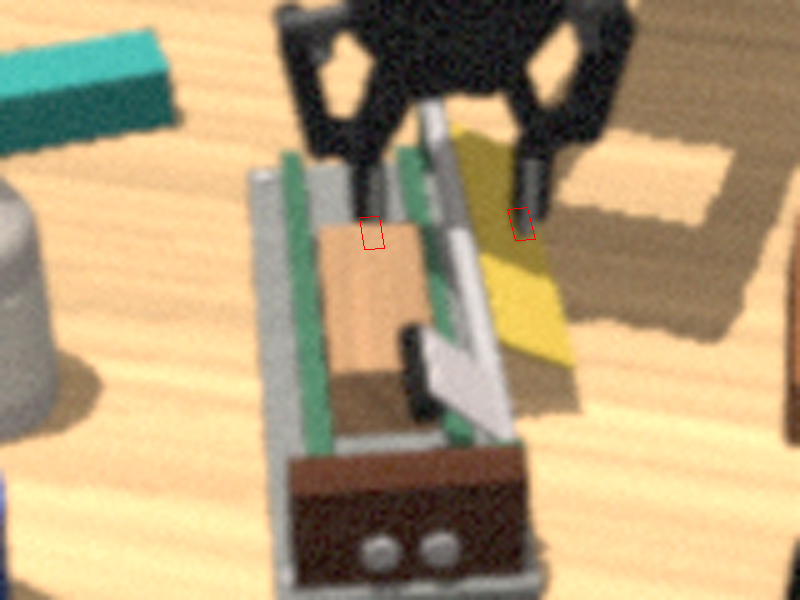

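The block is being pushed at about jig x = -30, with the flap still open. Continuing.

Request:
move_arm(targets=[[[0, 0, 0, -0.04, 0, 0, -0.25], [0, 0, 0, -0.04, 0, 0, -0.25], [0, 0, 0, -0.04, 0, 0, -0.25], [0, 0, 0, -0.04, 0, 0, -0.25], [0, 0, 0, -0.03, 0, 0, -0.25]]])

```text
time_s: 5.9
tcp_pos: [519.6, 71.9, 202.3]
ee_rot: [[-0.948, -0.318, -0.002], [-0.318, 0.948, 0.0], [0.002, 0.001, -1.0]]
ft_force: [-4.4, 1.1, 4.7]
opening: 53.4
```

```bash
python3 look.py e 168 scene
```

```text
jig tcp [-47.1  32.3 202.3] t 5.9 open 53.4 F [-4.4  1.1  4.7]
```

View pics/e_scene.png

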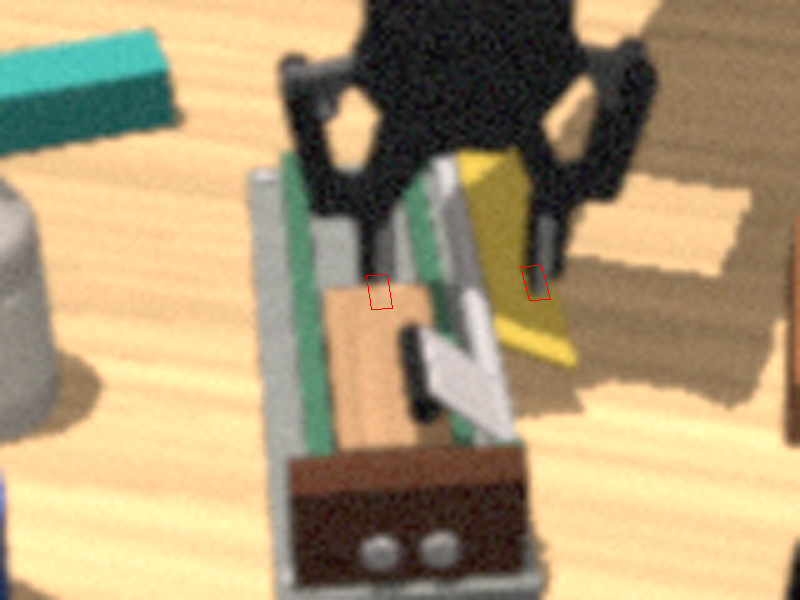

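Request:
move_arm(targets=[[[0, 0, 0, -0.015, 0, 0, -0.25], [0, 0, 0, -0.015, 0, 0, -0.25], [0, 0, 0, -0.015, 0, 0, -0.25], [0, 0, 0, -0.015, 0, 0, -0.25]]])

```text
time_s: 6.35
tcp_pos: [531.0, 75.5, 202.6]
ee_rot: [[-0.948, -0.318, -0.001], [-0.318, 0.948, -0.0], [0.001, 0.0, -1.0]]
ft_force: [-4.5, 0.4, 4.9]
opening: 53.3
```

Request:
move_arm(targets=[[[0, 0, 0, -0.01, 0, 0, -0.25], [0, 0, 0, -0.01, 0, 0, -0.25]]])

```text
time_s: 6.55
tcp_pos: [534.9, 76.7, 202.7]
ee_rot: [[-0.948, -0.318, -0.0], [-0.318, 0.948, -0.0], [0.0, -0.0, -1.0]]
ft_force: [-4.5, 1.4, 5.2]
opening: 53.2
```

Request:
move_arm(targets=[[[0, 0, 0, -0.008, 0, 0, -0.25], [0, 0, 0, -0.008, 0, 0, -0.25]]])

```text
time_s: 6.75
tcp_pos: [536.8, 77.3, 202.5]
ee_rot: [[-0.948, -0.318, -0.005], [-0.318, 0.948, -0.002], [0.005, 0.0, -1.0]]
ft_force: [-11.7, -1.8, 12.3]
opening: 53.4
```

```bash
python3 look.py f 168 scene
```

```text
jig tcp [-29.1  31.9 202.5] t 6.75 open 53.4 F [-11.7  -1.8  12.3]
```

View pics/f_scene.png

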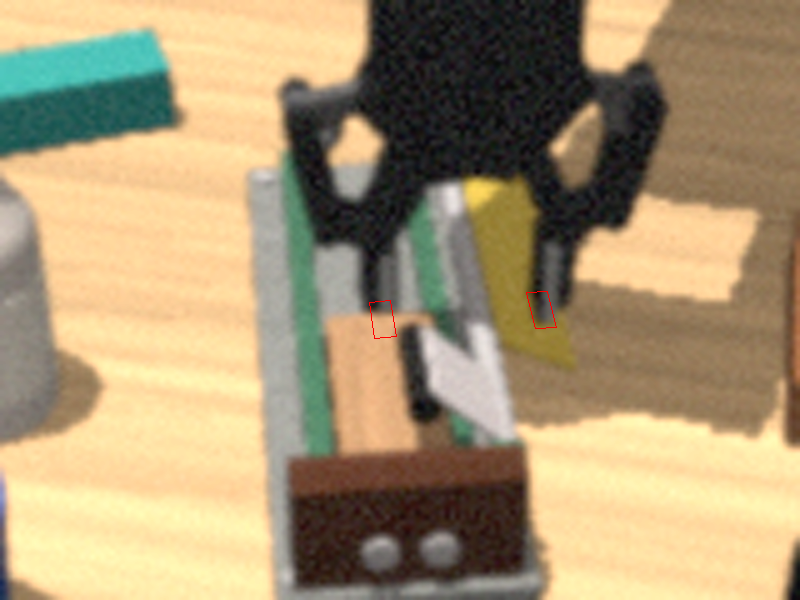

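The force jumped by 7 N, so the block is on the stop. I'll hold for two rows and check where its rear edge lies against the prediction.

Request:
move_arm(targets=[[[0, 0, 0, -0.005, 0, 0, -0.25], [0, 0, 0, 0, 0, 0, -0.25]]])

```text
time_s: 7.0
tcp_pos: [537.1, 77.3, 202.4]
ee_rot: [[-0.948, -0.318, -0.007], [-0.318, 0.948, -0.002], [0.007, 0.0, -1.0]]
ft_force: [-13.7, -2.2, 10.8]
opening: 52.8
```

```bash
python3 - <<'E'
from h import *
p=np.load("jig.npy")
for x in(15,20,25,30): print(x,((proj("scene",jw(p,[[x-45,20,46],[x-45,-20,46]]))-[250,140]+.5)*5-.5).round(1).tolist())
E
python3 look.py g 168 scene wrist
```

```text
15 [[431.4, 292.5], [326.7, 298.6]]
20 [[432.9, 300.6], [327.6, 306.8]]
25 [[434.4, 308.8], [328.6, 315.0]]
30 [[436.0, 317.1], [329.5, 323.4]]
jig tcp [-28.8  31.9 202.4] t 7.0 open 52.8 F [-13.7  -2.2  10.8]
```

View pics/g_wrist.png

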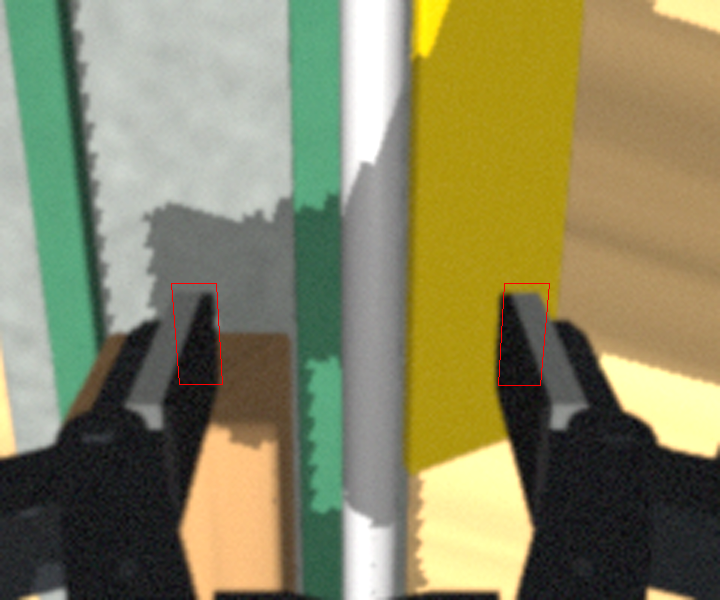

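View pics/g_scene.png

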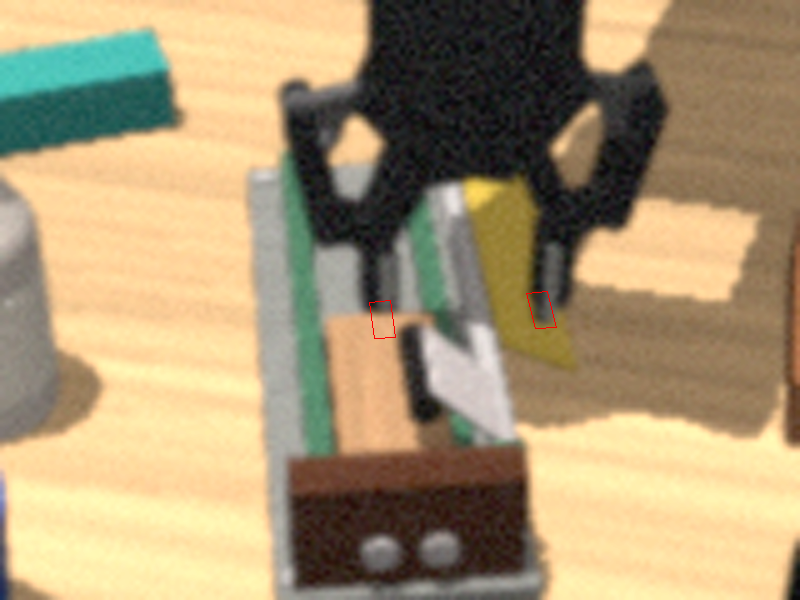

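The rear edge at (328–435, ~315) matches x ≈ 25, so the block is home. I back the tip off the block first, with the bar still pressed, and then lift gently so the flap closes.

Request:
move_arm(targets=[[[0, 0, 0, 0.02, 0, 0, -0.25], [0, 0, 0, 0.03, 0, 0, -0.25], [0, 0, 0, 0, 0, -0.02, -0.25], [0, 0, 0, 0, 0, -0.03, -0.25], [0, 0, 0, 0, 0, -0.03, -0.25]]])

```text
time_s: 7.6
tcp_pos: [529.5, 74.5, 219.1]
ee_rot: [[-0.948, -0.319, 0.0], [-0.319, 0.948, -0.001], [0.0, -0.001, -1.0]]
ft_force: [-0.5, -0.0, -0.2]
opening: 53.8
```

Request:
move_arm(targets=[[[0, 0, 0, 0, 0, -0.04, -0.25], [0, 0, 0, 0, 0, -0.1, -0.25], [0, 0, 0, 0, 0, -0.2, -0.25], [0, 0, 0, 0, 0, -0.2, -0.25], [0, 0, 0, 0, 0, 0, -0.25]]])

```text
time_s: 8.1
tcp_pos: [531.8, 74.5, 333.5]
ee_rot: [[-0.948, -0.318, 0.013], [-0.318, 0.948, -0.001], [-0.012, -0.005, -1.0]]
ft_force: [1.6, 0.5, -0.3]
opening: 53.7
```

```bash
python3 look.py i 168 scene wrist
```

```text
jig tcp [-34.8  30.8 333.5] t 8.1 open 53.7 F [ 1.6  0.5 -0.3]
```

View pics/i_scene.png

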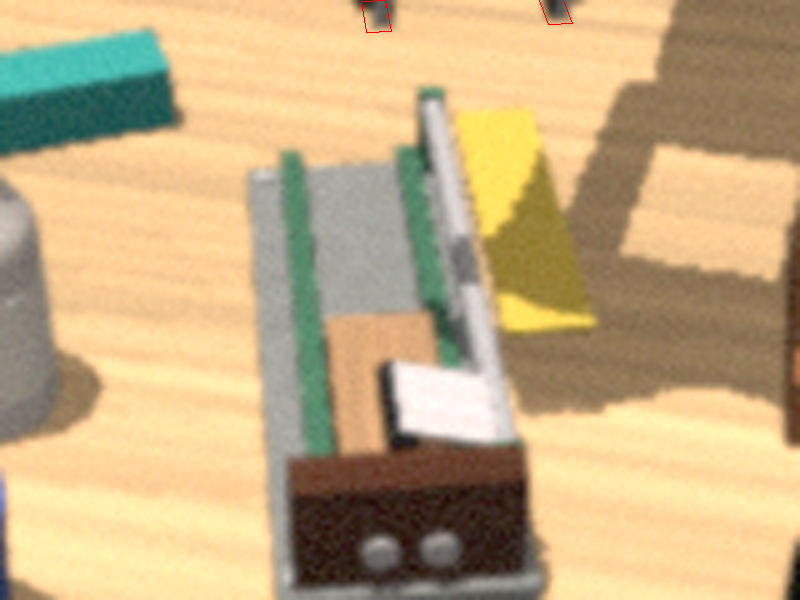

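View pics/i_wrist.png

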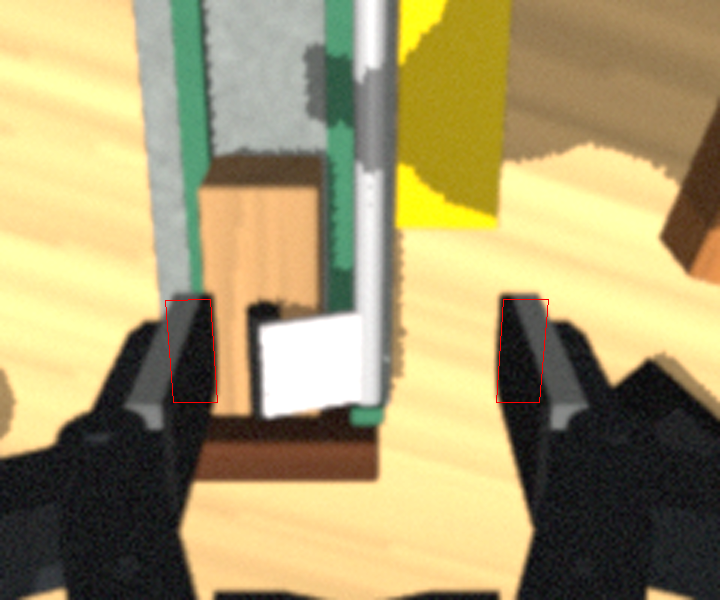

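The flap rests on the block: the bar corner at (596,325) corresponds to q ≈ 0.3. The block's rear edge is unchanged at about y 315, which is home, and the fingers are clear. I let the arm settle, compare the full scene, and hand in.

Request:
move_arm(targets=[[[0, 0, 0, 0, 0, -0.1, -0.25], [0, 0, 0, 0, 0, 0, -0.25], [0, 0, 0, 0, 0, 0, -0.25], [0, 0, 0, 0, 0, 0, -0.25]]])

```text
time_s: 8.6
tcp_pos: [528.7, 74.7, 344.9]
ee_rot: [[-0.948, -0.318, -0.003], [-0.318, 0.948, -0.0], [0.003, 0.001, -1.0]]
ft_force: [0.1, -0.6, 0.4]
opening: 53.5
```

```bash
python3 - <<'E'
from h import *
a=cv2.imread("pics/scene0.png"); im=r.capture("scene")[:,:,::-1]
cv2.imwrite("pics/end.png",im)
for n,(x,y,w,h) in dict(glue=(220,150,50,80),cup=(200,220,60,70),offcut=(402,178,36,56)).items():
    print(n,cv2.absdiff(a,np.ascontiguousarray(im))[y:y+h,x:x+w].mean())
print(r.get_obs()["ft_force"],r.get_obs()["time_s"])
E
```

```text
glue 4.055416666666667
cup 4.261904761904762
offcut 12.263227513227513
[ 0.05007768 -0.1124555  -0.35529986] 8.65
```

View pics/end.png

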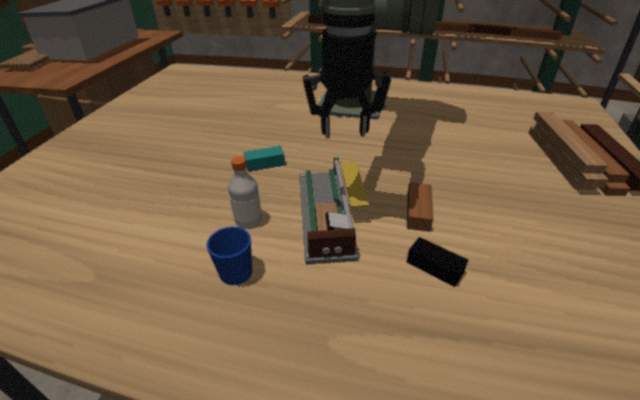

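The bystanders are where they were; the offcut's image difference comes from the arm's shadow falling on it. The block is home under the closed flap and the arm is clear.

```bash
python3 -c "
from plant import r
print(r.hand_in())"
```

```text
the job is handed in; nothing more can be done
None
```

I pressed the yellow bar with one fingertip and held the flap open at about 0.78 rad. With the bar held, the other fingertip pushed the pale block about 82 mm along the channel to the end stop. I then backed off the block, let the bar up so the flap closed onto it, and lifted clear. The job was handed in at 8.65 s; no verdict was reported.

Last checks, all read from the pictures and the force sensor:
- **Block home:** the push force rose by about 7 N on reaching the stop. The block's rear edge reads jig x ≈ 25 mm for its origin, good to about 2 mm.
- **Flap:** the bar's outer corner puts it at about 0.3 rad, resting on the block. I could not measure the pad's force on the block directly.
- **Robot clear:** the wrist force is about zero.
- **Bystanders:** the glue, cup and offcut look unmoved. The offcut region's picture difference was higher than the others (12 against 4), which I put down to the arm's shadow.
- **Network errors:** in the top view the networks took the turquoise and black look-alikes, and the yellow bar, for the block. I identified the block from its place in the channel instead.

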